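# Thumb the vial nest's knurled wheel to the gauge mark

## Task

The nest for the next batch of vials stands too wide open. With a fingertip on top of the knurled adjuster wheel, roll the wheel to bring the blue jaw towards the grey one, lifting and setting the finger down again as often as needed, until the jaw's black pointer stands within the red gauge mark; then take the finger away. Move the jaw only by the wheel, never by pushing the jaw itself, and leave the vials, the beaker and the marker pen where they are.

Things in the scene. Friction and masses are not known exactly. Their poses are not given: they have to be found in the camera images.
- fixture: Vial nest, fixed to the bench: aluminium base 150 (x) by 250 (y) by 12 mm. Origin on the bench, z up. Grey fixed jaw at +y (rubber face y = 78, 58 mm high); blue jaw slides along y at x 2 to 58, 58 mm high, its brass rack at x -6 to 4, 56 mm high, running to -y. Wheel at the front (-x), -y end, between two cheeks 51 mm high; nothing on the nest is higher than the wheel.
- wheel_crown (a point): Topmost point of the knurled steel wheel, midway across its 20 mm thickness; does not turn with it. At x -47, y -60, z 68 mm in the fixture's frame; axes as the fixture's. Wheel radius 28 mm, axle along the fixture's x, 28 mm below this point. The wheel does not give way downwards, turns lightly (about 1 to 2 N at the rim) and stays where it is left.
- wheel (a joint): Wheel angle, rad, 0 at the start, range -0.1 to 5.4, turns both ways. Grows when the top of the wheel is rolled to the fixture's +y, towards the fixed jaw's end; pinion and rack then move the blue jaw to +y by 8 mm per rad (rim top and jaw go the same way, the jaw 0.286 times as far).
- pointer_tip (a point): Tip of the blue jaw's black pointer, which reaches 30 mm from the jaw's middle to the fixture's -x, just above the white gauge block; moves with the jaw. Axes as the fixture's.
- gauge_mark (a point): Middle of the red gauge mark, a 6 mm wide (along y) band across the white gauge block in front of the jaws (block 26 mm high). Stays put during the work, but is set anew each time, 15 to 34 mm to +y of the pointer's start. Axes as the fixture's. The pointer is on the mark when their y in the fixture's frame agree within 3 mm.
- vial_1: White-capped vial, 25 mm across and 56 mm high, standing loose on the bench to the fixture's -y side. Origin at the centre of its underside. Bystander.
- vial_2: A second such vial, next to the first. Bystander.
- beaker: Open plastic beaker, 69 mm across and 83 mm high, standing loose behind the fixture. Origin at the centre of its underside. Bystander.
- marker_1: Marker pen 135 mm long, 17 mm thick, lying loose behind the fixture. Bystander.

How it is judged:
By the outcome, as a careful person would: the job done as asked, in the order asked, and still so for the second after the job is handed in, with the robot touching nothing.
It also fails if it takes over 42 s, if anything falls off the work surface, if the arm or the gripper's body presses on something with over 40 N, if the wrist force passes 120 N, or if a joint passes its speed limit or range.

## Robot

A 7-joint arm with a two-finger parallel gripper is mounted at the origin on a cart in front of the work surface, level with it; the furniture and walls round the work are solid. World frame = base frame: x ahead of the robot, y to its left, z up, the work surface at z = 0. Lengths are in mm, angles in rad, forces in N, time in s.
With the tool pointing down it reaches from about 350 to 900 mm from the base axis. Payload 7.2 kg.
Tool frame: the origin (TCP) lies at the very end of the fingers, on their centre line; the grasp point (between the pads) lies 19 mm behind it (pinch_z is the distance from the TCP to the grasp point, in mm); z points along the fingers, y is the direction in which the jaws open and shut (so a half turn about z gives the same grasp; the last joint's range is limited). The gripper opens to 88 mm and grips with 3 to 60 N. Pads are 20 mm wide; open, the fingers measure 115 mm over their backs; the gripper's body (75 mm by 178 mm) begins 61 mm behind the grasp point.
Start: joints at [1.117, 0.411, -0.013, 1.596, 0.006, 1.134, -0.082], TCP at [235.177, -579.07, 201.653] pointing down, gripper open.
Joint ranges: [-2.95, 2.95], [-0.29, 1.99], [-1.47, 1.44], [0.14, 2.54], [-1.03, 4.17], [0.13, 1.85], [-2.86, 2.86]. Speed limits (rad/s): [2.39, 2.39, 3.01, 3.01, 3.14, 3.14, 3.14].

## Interface

Orientations are given as a 3x3 rotation matrix whose columns are the frame's x, y, z axes.
In Python, from cell import get_obs, camera, camera_model, job_done, pinch_z gives the robot as it stands.
- The arm moves only by the tool jog_arm, never from a script. Its argument "increments" is a list that holds one entry, the list of rows, each a list of 5 numbers: the shift along the tool's x, y, z as a fraction of full scale, then the turn about the tool's z as a fraction of full scale, then the gripper command: -1 is shut, 1 is fully open, values between are in proportion. A call has 1 to 12 rows; each row is the pose to reach, as a shift and turn from the pose measured when the call began, along the tool's axes at that moment; what a row does not reach only later rows make up. Full scale, the value 1, is 8 cm for a shift and 120 degrees for a turn. A row lasts 1/8 s, in which the tool goes at most 62.5 mm and 10.7 degrees, less where a joint would pass 70% of its speed; a pose out of reach is approached as far as the arm can. A call with a number of a shift or a turn outside -1 to 1 is refused whole. A call with a gripper value outside its range is refused whole. The fingers move at their own pace and stop on an object; "newtons" is the grip in N (left out, the last holds). Time passes only in rows, so rows that repeat a pose let the fingers close. It gives the time, the measured TCP pose, the force and the opening at its end, in the units of the state.
- get_obs(): the state, without advancing time (a new reading comes with each control period).
- camera(name): name is "scene" or "top" or "wrist"; returns (picture, depth): 400x640x3 uint8, red, green, blue; 400x640 float32, mm along the optical axis (not along the pixel's ray), 0 where there is no reading.
- camera_model(name): a dict with "K" (3x3 intrinsics, pixels), "origin" and "attitude" of the camera in the world. Camera axes: x right, y up, looking along -z (the intrinsics and any distortion apply to the point x, -y, -z); pixel columns grow to the right and rows downward; lengths in mm; the calibration is good to about 2 mm. A picture is of the moment at which its call begins: read the wrist's pose just before it. camera_model takes no time and is no camera call; for the wrist camera it gives the pose at the moment of the call.
- job_done(): hands the job in, once; it reports no verdict.
The state is a dict: "time": time; "joint_positions": joint angles; "joint_velocities": joint speeds; "tau": joint torques, N m; "ee_pos": TCP position; "ee_rot": TCP orientation; "force": force on the tool from outside, world axes, zero at the start; "moment": the same for the moment, N m; "opening": finger opening in mm.
Only numpy, scipy, OpenCV 4.12 (cv2) and the standard library are available. Lean on these libraries where they do the work, as an engineer would, in place of code of your own. Each camera call takes 0.05 s, during which the arm holds its last target. There are 200 camera calls.

## Working session

There is one attempt and no reset: what is moved stays moved. The work goes in short steps, Python scripts to look and compute and a tool call to move; the robot and the scene stay as the last step left them, time stands still between calls to the robot, and variables do not carry over. Pictures are saved under pics/ and viewed, about 8 in all and at most 12, crops included, and the job is handed in when it is done.

Besides the shell and the picture viewer there is one more tool, called by a JSON object that holds its "op" and its "data". jog_arm: Moves the arm, as the interface text tells. Its arguments: {"type":"object","properties":{"increments":{"type":"array"},"newtons":{"type":"number"}},"required":["increments"]}

```bash
mkdir -p pics; cat > h.py <<'E'
import numpy as np, cv2
from cell import *
def save(n,img,s=1): cv2.imwrite(f'pics/{n}.png',cv2.resize(img[:,:,::-1],None,fx=s,fy=s,interpolation=cv2.INTER_CUBIC))
def ray(m,u,v):
    K=np.array(m['K']); d=np.array([(u-K[0,2])/K[0,0],-(v-K[1,2])/K[1,1],-1.])
    return np.array(m['origin']),np.array(m['attitude'])@d
def onplane(m,u,v,z):
    o,d=ray(m,u,v); return o+d*(z-o[2])/d[2]
def bydepth(m,u,v,D):
    o,d=ray(m,u,v); return o+d*D[int(round(v)),int(round(u))]
E
python3 - <<'E'
from h import *
o=get_obs(); print(o['time'],o['ee_pos'],np.round(o['ee_rot'],3),o['opening'])
for n in ('top','scene'):
    m=camera_model(n); print(n,m)
    p,d=camera(n); save(n+'0',p); np.savez('pics/'+n+'0.npz',p=p,d=d)
E
```

```text
0.0 [ 234.94497188 -578.5651117   200.81808903] [[ 0.926  0.376 -0.001]
 [ 0.376 -0.926  0.001]
 [-0.    -0.002 -1.   ]] 87.58666630454012
top {'K': array([[423.22221671,   0.        , 319.0718777 ],
       [  0.        , 423.22221671, 202.85223172],
       [  0.        ,   0.        ,   1.        ]]), 'origin': array([ 468.40433884,   56.80606087, 1043.88730985]), 'attitude': array([[ 0.01553484,  0.98775416, -0.15524298],
       [-0.99986508,  0.01617505,  0.00286152],
       [ 0.00533754,  0.15517758,  0.98787217]])}
scene {'K': array([[430.96975055,   0.        , 317.43614964],
       [  0.        , 430.96975055, 198.68675437],
       [  0.        ,   0.        ,   1.        ]]), 'origin': array([ 292.26718084, -538.54597955,  589.46216828]), 'attitude': array([[ 0.87082644,  0.29708187, -0.3916678 ],
       [-0.49157447,  0.51979484, -0.69869011],
       [-0.00398127,  0.80097172,  0.59868895]])}
```

View pics/top0.png

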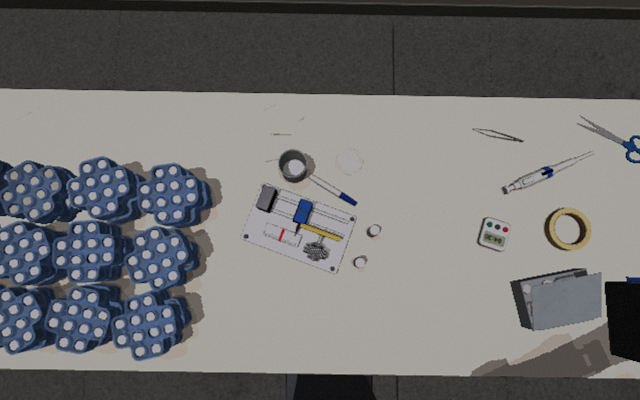

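View pics/scene0.png

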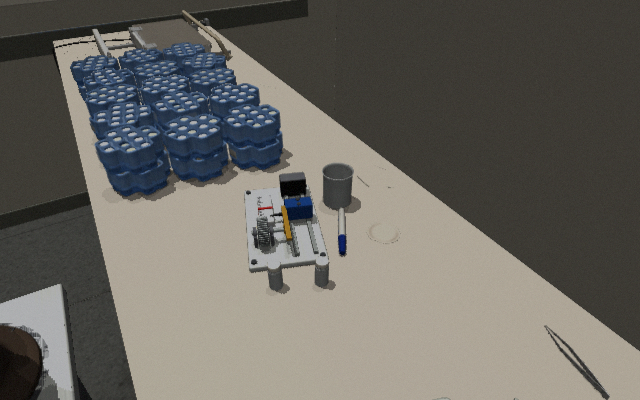

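The top view shows the nest around pixel (300,228): wheel at (317,247), red mark at (282,235), blue jaw at (303,211), grey jaw at (267,198), and vials at (374,230) and (361,261). Next I fit the base and zoom in.

```bash
python3 - <<'E'
from h import *
z=np.load('pics/top0.npz');p,d=z['p'],z['d'];m=camera_model('top')
s=np.load('pics/scene0.npz');a=p[170:285,235:390];b=s['p'][160:300,225:365]
A=cv2.resize(a,None,fx=5,fy=5,interpolation=cv2.INTER_CUBIC)
save('topcrop',A)
# all pixel points, height map
v,u=np.mgrid[170:290,230:395]
o=np.array(m['origin']);K=m['K'];R=m['attitude']
def cloud(m,u,v,d):
    K=m['K'];c=np.stack([(u-K[0,2])/K[0,0],-(v-K[1,2])/K[1,1],-np.ones(u.shape)],-1)
    return m['origin']+(c@np.array(m['attitude']).T)*d[v,u][...,None]
P=cloud(m,u,v,d)
print('bench z',np.median(P[:10,-30:,2]))
hsv=cv2.cvtColor(p,cv2.COLOR_RGB2HSV)[170:290,230:395]
# base plate: white, low saturation
mask=((P[...,2]>7)&(P[...,2]<75)).astype(np.uint8)
n,l,st,c=cv2.connectedComponentsWithStats(mask)
for i in range(1,n):
    if st[i,4]>40: print(i,st[i],c[i]+[230,170])
base=((hsv[...,1]<25)&(hsv[...,2]>195)).astype(np.uint8)
n,l,st,c=cv2.connectedComponentsWithStats(base)
i=1+np.argmax(st[1:,4]);print(st[i])
cn,_=cv2.findContours((l==i).astype(np.uint8),cv2.RETR_EXTERNAL,cv2.CHAIN_APPROX_NONE)
r=cv2.minAreaRect(max(cn,key=cv2.contourArea)); box=cv2.boxPoints(r)+[230,170];print(box)
for q in box: print(onplane(m,*q,12).round(1))
h=P[...,2]
red=(hsv[...,1]>120)&((hsv[...,0]<8)|(hsv[...,0]>172))&(hsv[...,2]>100)
vv,uu=np.nonzero(red);print('red',len(uu),uu.mean()+230,vv.mean()+170,onplane(m,uu.mean()+230,vv.mean()+170,26))
tall=(h>58)&(h<75);vv,uu=np.nonzero(tall)
print('>58mm',len(uu));print(np.c_[uu+230,vv+170,P[vv,uu].round()][::6])
E
```

```text
bench z 0.015301442797067466
4 [ 53   0  24  13 114] [296.09649123 177.33333333]
10 [ 79   4  48  32 310] [332.88387097 189.22580645]
11 [  11   12  116   92 6174] [298.84969226 227.26741173]
12 [137  55  13  12 117] [373.36752137 230.47863248]
13 [124  87  12  11 105] [359.27619048 261.88571429]Traceback (most recent call last):
  File "<stdin>", line 22, in <module>
    return _wrapfunc(a, 'argmax', axis=axis, out=out, **kwds)
    return bound(*args, **kwds)
ValueError: attempt to get argmax of an empty sequence
```

View pics/topcrop.png

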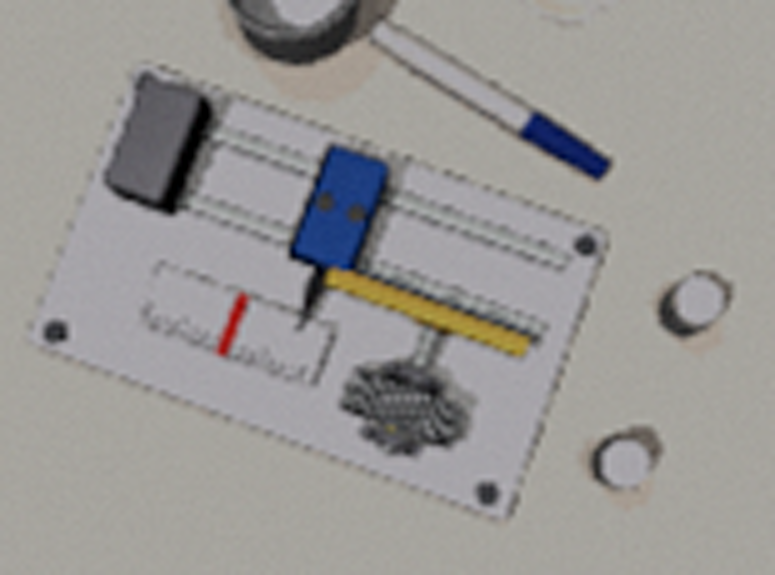

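The crop shows the pointer tip at about crop (300,327), i.e. image (295.0,235.4), and the red mark at about crop (232,325). The wheel is on the lower right of the nest, around crop (405,400).

```bash
python3 - <<'E'
from h import *
z=np.load('pics/top0.npz');p,d=z['p'],z['d'];m=camera_model('top')
v,u=np.mgrid[170:290,230:395];K=m['K']
c=np.stack([(u-K[0,2])/K[0,0],-(v-K[1,2])/K[1,1],-np.ones(u.shape)],-1)
P=m['origin']+(c@np.array(m['attitude']).T)*d[v,u][...,None]; h=P[...,2]
n,l,st,_=cv2.connectedComponentsWithStats(((h>7)&(h<75)).astype(np.uint8))
i=1+np.argmax(st[1:,4]); pts=P[l==i][:,:2].astype(np.float32)
(cx,cy),wh,ang=cv2.minAreaRect(pts);print('rect',cx,cy,wh,ang)
b=cv2.boxPoints(((cx,cy),wh,ang));e=[b[1]-b[0],b[2]-b[1]];L=max(e,key=np.linalg.norm)
Y=L/np.linalg.norm(L);Y*=np.sign(Y[1]); X=np.array([Y[1],-Y[0]]) # X = Y x Z
R=np.c_[X,Y];C=np.array([cx,cy]);print('X',X,'Y',Y)
F=lambda w:(np.asarray(w)[:2]-C)@R
print('crown world',C+R@[-47,-60])
w=(h>55)&(l==i);f=(P[w][:,:2]-C)@R
wh=(f[:,0]<-30);print('wheel pts',wh.sum(),np.median(f[wh],0),f[wh].min(0),f[wh].max(0),P[w][wh][:,2].max())
q=p[170:290,230:395];hsv=cv2.cvtColor(q,cv2.COLOR_RGB2HSV)
red=(hsv[...,1]>120)&((hsv[...,0]<8)|(hsv[...,0]>172))&(hsv[...,2]>100)&(l==i)
vv,uu=np.nonzero(red);print('red',len(uu),F(onplane(m,uu.mean()+230,vv.mean()+170,26)),h[red].mean())
print('pointer',F(onplane(m,295,235.4,28)), d[235,295],P[65,65])
blue=(hsv[...,0]>105)&(hsv[...,0]<130)&(hsv[...,1]>120)&(l==i)&(h>50);fb=(P[blue][:,:2]-C)@R;print('blue',fb.min(0),fb.max(0))
g=(h>50)&(l==i);fg=(P[g][:,:2]-C)@R;print('grey y',fg[:,1].max(), fg[fg[:,1]>60].min(0))
np.savez('fix.npz',C=C,R=R)
E
```

```text
rect 570.865478515625 103.08985900878906 (249.99609375, 150.27894592285156) 70.42935180664062
X [ 0.94222915 -0.33496913] Y [0.33496913 0.94222915]
crown world [506.4825604   62.29965916]
wheel pts 181 [-42.02455347 -60.41961581] [-53.36388288 -84.83998278] [-32.07097971 -35.62111409] 72.08422169644712
red 24 [-33.60538444  31.70492269] 26.889634013105535
pointer [-23.95876515  -0.75601184] 1013.61975 [548.81482641 110.30469429  30.30508469]
blue [  6.99638569 -14.84892071] [60.39077349 15.65314208]
grey y 110.12779465200062 [ 6.65598466 78.21687237]
```

```bash
python3 - <<'E'
from h import *
z=np.load('pics/top0.npz');d=z['d'];m=camera_model('top')
v,u=np.mgrid[0:400,0:640];K=m['K']
c=np.stack([(u-K[0,2])/K[0,0],-(v-K[1,2])/K[1,1],-np.ones(u.shape)],-1)
P=(m['origin']+(c@np.array(m['attitude']).T)*d[...,None])[d>0]
A=np.array([235,-579.]);B=np.array([506,62.]);D=(B-A)/np.linalg.norm(B-A)
s=(P[:,:2]-A)@D;t=(P[:,:2]-A)@np.array([-D[1],D[0]])
for k in range(0,720,60):
    w=(s>=k)&(s<k+60)
    print(k,[(int(a),int(P[w&(t>=a)&(t<a+60)][:,2].max(initial=-1))) for a in (-120,-60,0,60)])
E
```

```text
0 [(-120, 59), (-60, 6), (0, 6), (60, -1)]
60 [(-120, 74), (-60, 6), (0, 5), (60, -1)]
120 [(-120, 91), (-60, 67), (0, 6), (60, 4)]
180 [(-120, 102), (-60, 70), (0, 6), (60, 5)]
240 [(-120, 5), (-60, 5), (0, 6), (60, 5)]
300 [(-120, 6), (-60, 5), (0, 4), (60, 5)]
360 [(-120, 4), (-60, 6), (0, 6), (60, 6)]
420 [(-120, 5), (-60, 5), (0, 7), (60, 6)]
480 [(-120, 5), (-60, 7), (0, 5), (60, 6)]
540 [(-120, 59), (-60, 59), (0, 6), (60, 6)]
600 [(-120, 56), (-60, 61), (0, 19), (60, 7)]
660 [(-120, 24), (-60, 72), (0, 70), (60, 6)]
```

The path at z = 200 is clear; the tallest thing near it is about 100 mm.

{"op": "jog_arm", "data": {"increments": [[[0.5, -0.5, 0, 0, -1], [1, -1, 0, 0, -1], [1, -1, 0, 0, -1]]], "newtons": 10}}

```text
time: 0.48
ee_pos: [281.5, -470.5, 201.0]
ee_rot: [[0.924, 0.382, 0.0], [0.382, -0.924, 0.003], [0.001, -0.003, -1.0]]
force: [0.1, -0.7, 0.6]
opening: 61.4
```

{"op": "jog_arm", "data": {"increments": [[[0.5, -0.5, 0, 0, -1], [1, -1, 0, 0, -1], [1, -1, 0, 0, -1]]]}}

```text
time: 0.85
ee_pos: [326.5, -363.1, 201.5]
ee_rot: [[0.922, 0.387, 0.0], [0.387, -0.922, 0.004], [0.002, -0.003, -1.0]]
force: [-0.1, -0.4, -0.8]
opening: 31.3
```

{"op": "jog_arm", "data": {"increments": [[[0.5, -0.5, 0, 0, -1], [1, -1, 0, 0, -1], [1, -1, 0, 0, -1]]]}}

```text
time: 1.23
ee_pos: [370.7, -256.5, 202.1]
ee_rot: [[0.92, 0.391, 0.001], [0.391, -0.92, 0.004], [0.003, -0.004, -1.0]]
force: [0.0, -0.1, -1.0]
opening: 1.9
```

{"op": "jog_arm", "data": {"increments": [[[0.5, -0.5, 0, 0, -1], [1, -1, 0, 0, -1], [1, -1, 0, 0, -1]]]}}

```text
time: 1.6
ee_pos: [414.4, -150.2, 202.8]
ee_rot: [[0.919, 0.395, 0.002], [0.395, -0.919, 0.005], [0.004, -0.004, -1.0]]
force: [0.4, -0.8, -0.5]
opening: 0.5
```

{"op": "jog_arm", "data": {"increments": [[[0.5, -0.5, 0, 0, -1], [1, -1, 0, 0, -1], [1, -1, 0, 0, -1]]]}}

```text
time: 1.98
ee_pos: [457.8, -43.9, 203.3]
ee_rot: [[0.917, 0.398, 0.003], [0.398, -0.917, 0.006], [0.005, -0.004, -1.0]]
force: [0.1, -1.1, -0.3]
opening: 0.9
```

{"op": "jog_arm", "data": {"increments": [[[0, 0, 0, -0.08, -1], [0, 0, 0, -0.17, -1], [0, 0, 0, -0.26, -1], [0, 0, 0, -0.35, -1], [0, 0, 0, -0.44, -1], [0, 0, 0, -0.53, -1], [0, 0, 0, -0.62, -1], [0, 0, 0, -0.71, -1], [0, 0, 0, -0.8, -1], [0, 0, 0, -0.88, -1], [0, 0, 0, -0.88, -1]]]}}

```text
time: 3.35
ee_pos: [457.6, -47.0, 203.0]
ee_rot: [[-0.626, 0.78, 0.002], [0.78, 0.626, 0.005], [0.003, 0.005, -1.0]]
force: [0.0, 0.1, 0.1]
opening: 0.7
```

{"op": "jog_arm", "data": {"increments": [[[0, 0, 0, -0.09, -1], [0, 0, 0, -0.18, -1], [0, 0, 0, -0.265, -1], [0, 0, 0, -0.265, -1]]]}}

```text
time: 3.85
ee_pos: [457.6, -48.7, 202.9]
ee_rot: [[-0.941, 0.339, 0.002], [0.339, 0.941, 0.005], [0.0, 0.005, -1.0]]
force: [0.1, 0.4, 0.1]
opening: 0.8
```

```bash
python3 - <<'E'
from h import *
z=np.load('fix.npz');C,R=z['C'],z['R']
o=get_obs();print(o['ee_pos'].round(1),o['ee_rot'].round(3).tolist())
m=camera_model('wrist');p,d=camera('wrist');save('w1',p);np.savez('pics/w1.npz',p=p,d=d,**m)
print(m['origin'],m['attitude'].round(2).tolist())
K=m['K']
for f in ([-47,-60,68],[0,0,28]):
    w=np.r_[C+R@f[:2],f[2]];c=m['attitude'].T@(w-m['origin']);print('expect px',K[0,0]*c[0]/-c[2]+K[0,2],K[1,1]*c[1]/c[2]+K[1,2])
E
```

```text
[457.6 -48.7 202.9] [[-0.941, 0.339, 0.002], [0.339, 0.941, 0.005], [0.0, 0.005, -1.0]]
[384.38682146 -22.37059844 386.11631916] [[0.34, -0.9, -0.26], [0.94, 0.33, 0.09], [0.0, -0.28, 0.96]]
expect px 432.67197469639916 197.03179777734968
expect px 466.8127762932723 225.61964292510572
```

View pics/w1.png

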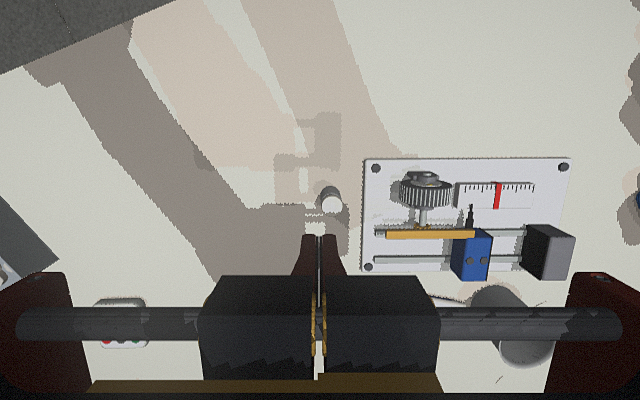

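The wrist view shows the nest square to the picture: base from (362,157) to (572,273), wheel band around (427,190), pointer tip at (471,206), red mark at (497,196).

```bash
cat >> h.py <<'E'
def cloud(m,d):
    v,u=np.mgrid[0:400,0:640];K=m['K']
    c=np.stack([(u-K[0,2])/K[0,0],-(v-K[1,2])/K[1,1],-np.ones(u.shape)],-1)
    return m['origin']+(c@np.array(m['attitude']).T)*d[...,None]
def redmask(p):
    h=cv2.cvtColor(p,cv2.COLOR_RGB2HSV);return (h[...,1]>130)&((h[...,0]<8)|(h[...,0]>172))&(h[...,2]>100)
E
python3 - <<'E'
from h import *
m=dict(np.load('pics/w1.npz'));p,d=m['p'],m['d'];P=cloud(m,d);h=P[...,2]
roi=np.zeros(h.shape,bool);roi[140:290,350:590]=1
w=roi&(h>7)&(h<80);n,l,st,_=cv2.connectedComponentsWithStats(w.astype(np.uint8));i=1+np.argmax(st[1:,4]);w=l==i
(cx,cy),wh,ang=cv2.minAreaRect(P[w][:,:2].astype(np.float32));b=cv2.boxPoints(((cx,cy),wh,ang));print('bench',np.median(h[100:140,400:560]),cx,cy,wh,ang)
e=[b[1]-b[0],b[2]-b[1]];L=max(e,key=np.linalg.norm);Y=L/np.linalg.norm(L);Y*=np.sign(Y[1]);R=np.c_[[Y[1],-Y[0]],Y];C=np.array([cx,cy])
low=w&(h>8)&(h<16);f=(P[...,:2]-C)@R
print('Y',Y,'low extents',np.percentile(f[low],[0.2,99.8],axis=0).round(1).tolist())
for a,bb in ((50,56),(56,62),(62,66),(66,80)):
    k=w&(h>a)&(h<bb)&(f[...,0]<-25);
    if k.sum()>5: print(a,k.sum(),np.percentile(f[k],[1,50,99],axis=0).round(1).tolist(),h[k].max())
r=redmask(p)&roi&(f[...,0]<0);vv,uu=np.nonzero(r);print('red',len(uu),uu.mean(),vv.mean(),f[r].mean(0),h[r].mean(),[((onplane(m,uu.mean(),vv.mean(),26)[:2]-C)@R).round(1)])
print('ptr',((onplane(m,471,207,28)[:2]-C)@R).round(1), [(f[v,471].round(1),h[v,471].round(1)) for v in (205,207,210,215,220)])
k=w&(h>54)&(h<62)&(f[...,0]>0);print('jaws', np.percentile(f[k],[1,99],axis=0).round(1).tolist())
print('crown',C+R@[-47,-60])
E
```

```text
bench 0.23190805744599174 567.5157470703125 105.29768371582031 (250.4101104736328, 150.19284057617188) 70.46902465820312
Y [0.33431634 0.94246095] low extents [[-74.9, -124.9], [73.4, 123.5]]
50 213 [[-60.9, -86.9], [-51.5, -65.7], [-25.7, -34.6]] 55.85721270335739
56 233 [[-52.7, -83.4], [-45.0, -77.7], [-32.5, -37.2]] 61.937362025486095
62 244 [[-52.1, -78.6], [-44.2, -70.0], [-32.5, -43.2]] 65.9995368663993
66 362 [[-51.7, -73.0], [-42.3, -60.8], [-32.9, -47.4]] 69.91777939330308
red 129 497.2403100775194 195.85271317829458 [-34.30744464  27.54629121] 32.676581477352514 [array([-32.6,  31.5])]
ptr [-19.6   1.1] [(array([-22.5,   0.1]), np.float64(29.2)), (array([-20.9,  -0.9]), np.float64(31.9)), (array([-16.6,   0.4]), np.float64(30.3)), (array([-10.9,   0.4]), np.float64(31.8)), (array([-4.7,  1.1]), np.float64(32.1))]
jaws [[0.4, -100.5], [61.6, 107.9]]
crown [503.16110164  64.46289459]
```

{"op": "jog_arm", "data": {"increments": [[[-0.07, 0.5, 0.35, 0, -1], [-0.14, 1, 0.75, 0, -1], [-0.14, 1, 0.75, 0, -1]]]}}

```text
time: 4.28
ee_pos: [494.8, 25.6, 141.2]
ee_rot: [[-0.94, 0.342, -0.002], [0.342, 0.94, 0.007], [0.004, 0.006, -1.0]]
force: [0.1, 0.4, -0.1]
opening: 0.4
```

{"op": "jog_arm", "data": {"increments": [[[0, 0.33, 0.4, 0, -1], [0, 0.33, 0.75, 0, -1], [0, 0.33, 0.75, 0, -1]]]}}

```text
time: 4.65
ee_pos: [502.3, 49.4, 80.3]
ee_rot: [[-0.938, 0.345, -0.006], [0.345, 0.938, 0.006], [0.007, 0.004, -1.0]]
force: [-0.8, -0.1, -0.1]
opening: 0.4
```

```bash
python3 - <<'E'
from h import *
o=get_obs();print(o['time'],o['ee_pos'].round(1),o['ee_rot'].round(3).tolist(),o['force'].round(1))
t=np.array([509,61.7,68])-o['ee_pos'];print('crown in tool',(o['ee_rot'].T@t).round(1))
m=camera_model('wrist');p,d=camera('wrist');save('w2',p);np.savez('pics/w2.npz',p=p,d=d,**m)
P=cloud(m,d);h=P[...,2]
E
```

```text
4.65 [502.3  49.4  80.3] [[-0.938, 0.345, -0.006], [0.345, 0.938, 0.006], [0.007, 0.004, -1.0]] [-0.8 -0.1 -0.1]
crown in tool [-2.1 13.8 12.3]
```

View pics/w2.png

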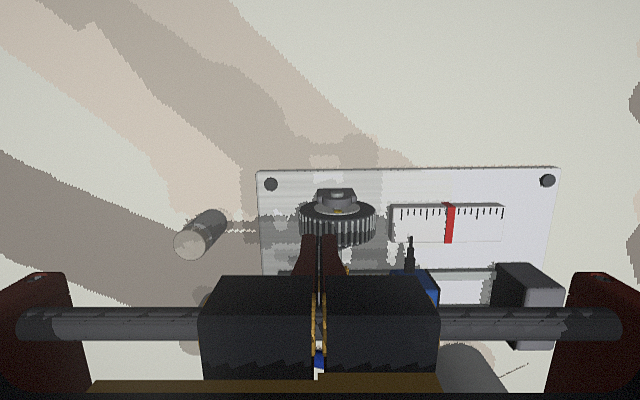

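The wheel is centred about 13 mm to the right of the fingertip. Pointer (410,238) and mark (449,222) are both visible. I set down gently first to find the contact height.

{"op": "jog_arm", "data": {"increments": [[[-0.02, 0, 0.08, 0, -1], [-0.02, 0, 0.14, 0, -1], [-0.02, 0, 0.16, 0, -1], [-0.02, 0, 0.17, 0, -1]]]}}

```text
time: 5.2
ee_pos: [504.8, 49.1, 68.1]
ee_rot: [[-0.939, 0.345, -0.003], [0.345, 0.939, 0.006], [0.005, 0.005, -1.0]]
force: [0.6, -0.2, 0.4]
opening: 0.6
```

{"op": "jog_arm", "data": {"increments": [[[0, 0, 0.03, 0, -1], [0, 0.05, 0.03, 0, -1], [0, 0.1, 0.03, 0, -1], [0, 0.15, 0.03, 0, -1]]]}}

```text
time: 5.7
ee_pos: [509.2, 60.9, 65.8]
ee_rot: [[-0.939, 0.345, -0.003], [0.345, 0.939, 0.006], [0.005, 0.005, -1.0]]
force: [-1.1, -0.6, 0.4]
opening: 0.9
```

{"op": "jog_arm", "data": {"increments": [[[0, 0, 0.02, 0, -1], [0, 0, 0.03, 0, -1], [0, 0, 0.04, 0, -1]]]}}

```text
time: 6.08
ee_pos: [509.1, 60.7, 62.5]
ee_rot: [[-0.939, 0.345, -0.003], [0.345, 0.939, 0.006], [0.005, 0.005, -1.0]]
force: [0.3, 0.3, 0.2]
opening: 0.3
```

```bash
python3 - <<'E'
from h import *
o=get_obs();print(o['time'],o['ee_pos'].round(1),o['force'].round(1))
p,d=camera('scene');w,_=camera('wrist')
a=cv2.resize(p[170:280,225:345],(600,550),interpolation=cv2.INTER_CUBIC)
save('s3',a);save('w3',w)
E
```

```text
6.075 [509.1  60.7  62.5] [0.3 0.3 0.2]
```

View pics/s3.png

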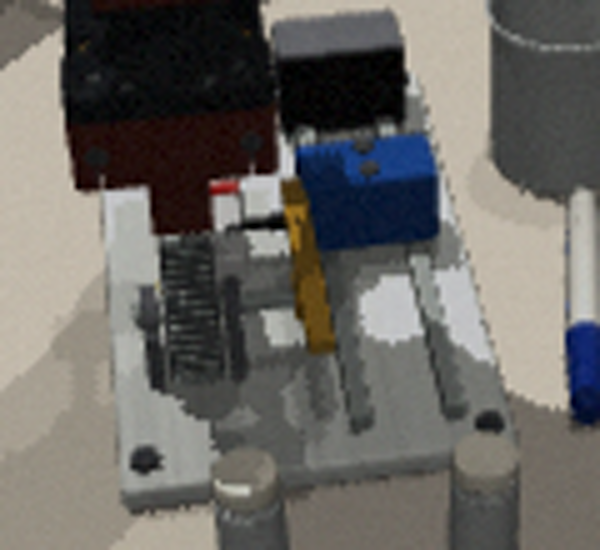

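```bash
python3 - <<'E'
from h import *
z=np.load('fix.npz');C,R=z['C'],z['R']
def proj(m,w):
    c=m['attitude'].T@(np.array(w)-m['origin']);K=m['K'];return np.array([K[0,0]*c[0]/-c[2]+K[0,2],K[1,1]*c[1]/c[2]+K[1,2]])
m=camera_model('scene');f=lambda w:((proj(m,w)-[225,170])*5).round(0)
W=np.array([509,61.7])
print('tcp',f(get_obs()['ee_pos']))
for t in range(-90,91,30):
    a=np.radians(t);print(t,[f(np.r_[W+R@[dx,28*np.sin(a)],40+28*np.cos(a)]) for dx in (-10,10)])
d=np.load('pics/scene0.npz')['d'];P=cloud(m,d);L=(P[...,:2]-W)@R;h=P[...,2]
k=(abs(L[...,0])<30)&(abs(L[...,1])<40)&(h>60)&(h<80)
print(k.sum(),h[k].max(),np.percentile(L[k],[2,50,98],axis=0).round(1).tolist());v,u=np.nonzero(k);print(((u.min()-225)*5,(u.max()-225)*5),((v.min()-170)*5,(v.max()-170)*5))
E
```

```text
tcp [189. 265.]
-90 [array([172., 360.]), array([225., 353.])]
-60 [array([168., 325.]), array([221., 319.])]
-30 [array([164., 287.]), array([217., 281.])]
0 [array([161., 255.]), array([213., 249.])]
30 [array([159., 240.]), array([211., 234.])]
60 [array([160., 244.]), array([211., 238.])]
90 [array([162., 265.]), array([213., 260.])]
152 71.43846020059618 [[-10.7, -21.2], [-1.4, -9.1], [8.0, 13.4]]
(np.int64(160), np.int64(215)) (np.int64(230), np.int64(305))
```

View pics/w3.png

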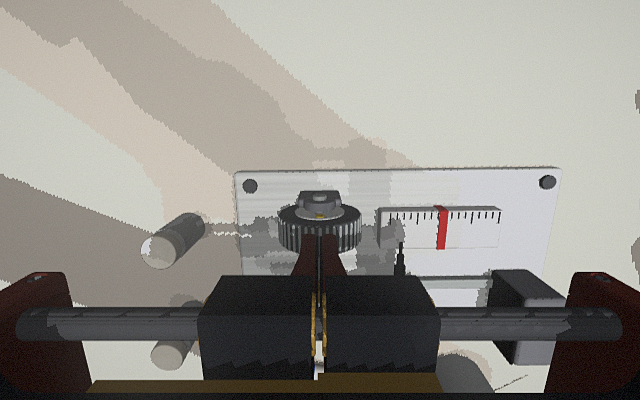

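```bash
python3 - <<'E'
from h import *
R=np.load('fix.npz')['R'];W=np.array([509,61.7])
m=camera_model('scene');p,d=camera('scene');P=cloud(m,d);o=get_obs();print(o['ee_pos'],o['force'])
for v in range(204,226,1):
    u=225+36; q=P[v,u]; print(v,(v-170)*5,p[v,u],((q[:2]-W)@R).round(1),q[2].round(1))
mw=camera_model('wrist');p,d=camera('wrist');P=cloud(mw,d)
for v in range(200,262,4):
  print(v,[(u,p[v,u].tolist(),((P[v,u][:2]-W)@R).round(1).tolist(),P[v,u][2].round(1)) for u in (290,312)])
E
```

```text
[509.07871441  60.73385126  62.53319799] [-0.7860209  -0.21012878 -0.50266065]
204 170 [31 11  6] [  0.1 -82.2] 169.4
205 175 [32 13 11] [ -0.1 -79.8] 165.5
206 180 [35 16 15] [ -0.2 -80.5] 164.1
207 185 [33 15  7] [ -0.1 -11.7] 109.3
208 190 [31 14  6] [-0.2 -7.8] 104.0
209 195 [34 17 13] [ -0.4 -10.3] 103.7
210 200 [28 12  4] [-0.6 -8.7] 100.1
211 205 [30 14  9] [ -0.8 -10.6] 99.3
212 210 [32 18 11] [ -1.  -10.6] 97.0
213 215 [32 15 14] [-1.2 -9.8] 94.0
214 220 [33 16 13] [ -1.4 -11.2] 92.8
215 225 [34 16 11] [-1.6 -8.9] 88.6
216 230 [59 42 40] [-1.8 -9.1] 86.4
217 235 [50 51 47] [-1.9 12.3] 66.9
218 240 [43 46 43] [-2.1  8.3] 67.7
219 245 [41 40 38] [-2.3  4.8] 68.1
220 250 [68 71 69] [-2.5 -0.3] 69.8
221 255 [34 36 36] [-2.7 -2.1] 68.9
222 260 [46 46 50] [-2.9 -4.8] 68.6
223 265 [32 33 34] [-3.1 -6.1] 67.3
224 270 [38 36 36] [-3.3 -8.1] 66.5
225 275 [32 32 35] [ -3.5 -10.2] 65.8
200 [(290, [188, 191, 186], [-12.4, -21.5], np.float64(12.3)), (312, [64, 61, 63], [-20.4, -4.0], np.float64(42.2))]
204 [(290, [209, 210, 206], [-9.0, -21.7], np.float64(11.7)), (312, [96, 95, 98], [-19.
[... 925 characters left out ...]
at64(88.2))]
240 [(290, [54, 55, 51], [0.9, -18.1], np.float64(59.8)), (312, [45, 34, 30], [-12.5, -3.4], np.float64(92.5))]
244 [(290, [63, 62, 61], [3.3, -18.1], np.float64(60.6)), (312, [44, 28, 30], [-12.8, -3.3], np.float64(98.4))]
248 [(290, [66, 67, 66], [6.2, -18.2], np.float64(60.3)), (312, [56, 42, 40], [-12.5, -3.2], np.float64(102.8))]
252 [(290, [159, 161, 157], [31.3, -23.1], np.float64(11.8)), (312, [46, 35, 32], [-12.6, -3.2], np.float64(107.4))]
256 [(290, [129, 131, 128], [35.1, -23.3], np.float64(11.3)), (312, [44, 33, 32], [-12.9, -3.1], np.float64(112.6))]
260 [(290, [132, 135, 133], [38.2, -23.4], np.float64(12.0)), (312, [48, 40, 40], [-12.9, -3.0], np.float64(116.8))]
```

Both cameras show the finger's real end at about z 86 while the reported TCP is at 62.5. So the shut fingers end about 20 mm short of the TCP, and there is no contact yet. I go further down, guarded.

{"op": "jog_arm", "data": {"increments": [[[0, 0, 0.05, 0, -1], [0, 0, 0.1, 0, -1], [0, 0, 0.15, 0, -1], [0, 0, 0.15, 0, -1]]]}}

```text
time: 6.78
ee_pos: [508.7, 60.8, 50.1]
ee_rot: [[-0.939, 0.345, -0.004], [0.345, 0.939, 0.006], [0.006, 0.005, -1.0]]
force: [-0.5, 0.6, -0.5]
opening: 0.4
```

{"op": "jog_arm", "data": {"increments": [[[0, 0, 0.015, 0, -1], [0, 0, 0.03, 0, -1], [0, 0, 0.04, 0, -1]]]}}

```text
time: 7.15
ee_pos: [508.9, 60.9, 47.3]
ee_rot: [[-0.939, 0.345, -0.004], [0.345, 0.939, 0.006], [0.005, 0.004, -1.0]]
force: [-3.2, -0.3, 10.1]
opening: 0.6
```

Contact: 10 N upwards at TCP z 47.3. Now a first short roll.

{"op": "jog_arm", "data": {"increments": [[[0, 0.05, 0.01, 0, -1], [0, 0.1, 0.01, 0, -1], [0, 0.15, 0.015, 0, -1]]]}}

```text
time: 7.52
ee_pos: [513.2, 72.3, 46.5]
ee_rot: [[-0.939, 0.345, -0.003], [0.345, 0.939, 0.006], [0.005, 0.004, -1.0]]
force: [-1.9, 1.1, 8.2]
opening: 0.2
```

```bash
cat >> h.py <<'E'
def gap():
    # mark minus pointer along fixture y, from jaw's blue top + black pointer in the wrist view
    R=np.load('fix.npz')['R'];W=np.array([509,61.7]);m=camera_model('wrist');p,d=camera('wrist');P=cloud(m,d)
    h=cv2.cvtColor(p,cv2.COLOR_RGB2HSV);r=redmask(p);r[:150]=0;r[275:]=0
    n,l,st,c=cv2.connectedComponentsWithStats(r.astype(np.uint8));i=1+np.argmax(st[1:,4]);ru,rv=c[i]
    ym=(onplane(m,ru,rv,26)[:2]-W)@R[:,1]
    F=(P[...,:2]-W)@R;X0=(onplane(m,ru,rv,26)[:2]-W)@R[:,0]
    # dark pixels between gauge and jaw at pointer height
    k=(h[...,2]<75)&(abs(P[...,2]-30)<6)&(F[...,0]>X0+6)&(F[...,0]<X0+28)&(F[...,1]>35)&(F[...,1]<110)
    v,u=np.nonzero(k)
    if not len(u): return ym,None,(ru,rv),p
    yp=[(onplane(m,a,b,28)[:2]-W)@R[:,1] for a,b in zip(u,v)]
    return ym,np.median(yp),(ru,rv,len(u),np.median(u),v.min(),np.std(yp)),p
E
python3 - <<'E'
from h import *
o=get_obs();print(o['time'],o['ee_pos'].round(1),o['force'].round(1));ym,yp,i,p=gap();print(ym,yp,i);save('w4',p)
E
```

```text
7.525 [513.2  72.3  46.5] [-1.9  1.1  8.2]
92.04999245767534 64.7098893806048 (np.float64(433.2335164835165), np.float64(237.44505494505495), 144, np.float64(393.0), np.int64(249), np.float64(3.477173839812088))
```

View pics/w4.png

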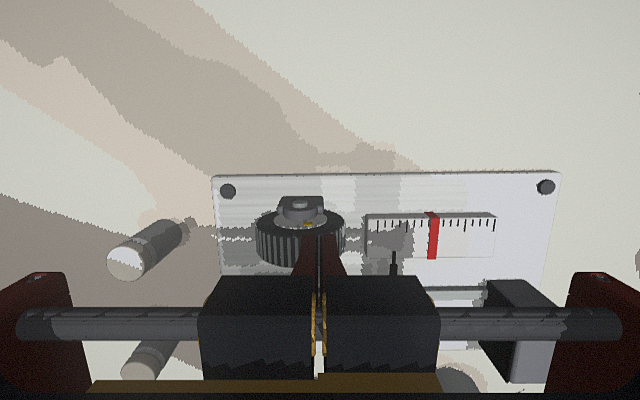

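The wheel turns: pointer (394,255) against mark (433,237), so the gap is down from about 31 to 27 mm. Next, full lift, return and roll cycles.

{"op": "jog_arm", "data": {"increments": [[[0, 0, -0.08, 0, -1], [0, -0.33, -0.08, 0, -1], [0, -0.33, -0.06, 0, -1], [0, -0.33, 0.005, 0, -1], [0, -0.33, 0.012, 0, -1], [0, -0.26, 0.008, 0, -1], [0, -0.19, 0, 0, -1], [0, -0.12, 0, 0, -1], [0, -0.05, 0.003, 0, -1], [0, 0.02, 0.008, 0, -1], [0, 0.02, 0.008, 0, -1]]]}}

```text
time: 8.95
ee_pos: [514.2, 76.0, 45.7]
ee_rot: [[-0.939, 0.343, -0.003], [0.343, 0.939, 0.008], [0.005, 0.006, -1.0]]
force: [0.9, 2.1, 2.7]
opening: 0.7
```

```bash
python3 - <<'E'
from h import *
o=get_obs();print(o['time'],o['ee_pos'].round(1),o['force'].round(1));ym,yp,i,p=gap();print(ym,yp,ym-yp,i)
E
```

```text
8.95 [514.2  76.   45.7] [0.9 2.1 2.7]
91.99481872676463 72.6342318270182 19.360586899746437 (np.float64(427.808864265928), np.float64(238.37396121883657), 131, np.float64(399.0), np.int64(251), np.float64(1.8808675352602657))
```

{"op": "jog_arm", "data": {"increments": [[[0, 0, -0.08, 0, -1], [0, -0.37, -0.08, 0, -1], [0, -0.37, -0.06, 0, -1], [0, -0.37, -0.005, 0, -1], [0, -0.37, 0.004, 0, -1], [0, -0.3, 0, 0, -1], [0, -0.23, -0.01, 0, -1], [0, -0.16, -0.01, 0, -1], [0, -0.09, -0.006, 0, -1], [0, -0.02, 0, 0, -1], [0, -0.02, 0, 0, -1]]]}}

```text
time: 10.38
ee_pos: [513.9, 75.9, 45.8]
ee_rot: [[-0.94, 0.342, -0.002], [0.342, 0.94, 0.009], [0.005, 0.008, -1.0]]
force: [-0.3, 2.3, 4.0]
opening: 0.3
```

```bash
python3 - <<'E'
from h import *
o=get_obs();print(o['time'],o['ee_pos'].round(1),o['force'].round(1));ym,yp,i,p=gap();print(ym,yp,ym-yp,i)
E
```

```text
10.375 [513.9  75.9  45.8] [-0.3  2.3  4. ]
92.03545577071654 80.4879669037885 11.547488866928035 (np.float64(428.0280898876405), np.float64(238.48033707865167), 133, np.float64(410.0), np.int64(252), np.float64(4.557014597142716))
```

{"op": "jog_arm", "data": {"increments": [[[0, 0, -0.08, 0, -1], [0, -0.37, -0.08, 0, -1], [0, -0.37, -0.06, 0, -1], [0, -0.37, -0.005, 0, -1], [0, -0.37, 0.004, 0, -1], [0, -0.3, 0, 0, -1], [0, -0.23, -0.01, 0, -1], [0, -0.16, -0.01, 0, -1], [0, -0.09, -0.006, 0, -1], [0, -0.02, 0, 0, -1], [0, -0.02, 0, 0, -1]]]}}

```text
time: 11.8
ee_pos: [513.7, 75.7, 45.8]
ee_rot: [[-0.94, 0.341, -0.001], [0.341, 0.94, 0.01], [0.005, 0.009, -1.0]]
force: [0.5, 1.6, 2.4]
opening: 0.3
```

```bash
python3 - <<'E'
from h import *
o=get_obs();print(o['time'],o['ee_pos'].round(1),o['force'].round(1));ym,yp,i,p=gap();print(ym,yp,ym-yp,i)
save('w5',p[200:290,350:480],5)
E
```

```text
11.8 [513.7  75.7  45.8] [0.5 1.6 2.4]
92.16583863731782 88.42140495212912 3.744433685188696 (np.float64(428.3970588235294), np.float64(238.03529411764706), 170, np.float64(422.0), np.int64(246), np.float64(10.303286213800849))
```

View pics/w5.png

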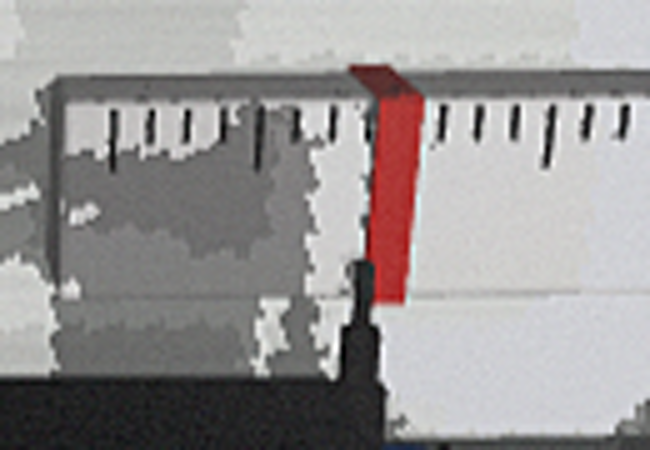

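The crop shows the pointer tip just left of the red band: tip (422,253), band centre about (428,253). About 4.3 mm remain, which is 15 mm at the rim.

{"op": "jog_arm", "data": {"increments": [[[0, 0, -0.08, 0, -1], [0, -0.28, -0.08, 0, -1], [0, -0.28, -0.06, 0, -1], [0, -0.28, -0.015, 0, -1], [0, -0.28, -0.008, 0, -1], [0, -0.22, -0.01, 0, -1], [0, -0.15, -0.01, 0, -1], [0, -0.09, -0.008, 0, -1], [0, -0.09, -0.008, 0, -1]]]}}

```text
time: 12.98
ee_pos: [511.8, 70.2, 46.8]
ee_rot: [[-0.94, 0.34, -0.0], [0.34, 0.94, 0.011], [0.004, 0.011, -1.0]]
force: [0.3, 1.5, 4.8]
opening: 0.7
```

{"op": "jog_arm", "data": {"increments": [[[0, 0, -0.15, 0, -1], [0, 0, -0.5, 0, -1], [0, -0.7, -1, 0, -1], [0, -1, -1, 0, -1], [0, -1, -1, 0, -1]]]}}

```text
time: 13.6
ee_pos: [484.2, -8.6, 126.7]
ee_rot: [[-0.939, 0.344, 0.0], [0.344, 0.939, 0.01], [0.003, 0.009, -1.0]]
force: [0.1, 0.5, 1.6]
opening: 0.5
```

```bash
python3 - <<'E'
from h import *
o=get_obs();print(o['time'],o['ee_pos'].round(1),o['force'].round(1));R=np.load('fix.npz')['R'];C=np.load('fix.npz')['C']
m=camera_model('wrist');p,d=camera('wrist');save('w6a',p);np.savez('pics/w6.npz',p=p,d=d,**m)
r=redmask(p);r[:130]=0;r[260:]=0
n,l,st,c=cv2.connectedComponentsWithStats(r.astype(np.uint8));i=1+np.argmax(st[1:,4]);ru,rv=c[i].round().astype(int);print(ru,rv)
save('w6',p[rv-35:rv+45,ru-50:ru+50],6);print('crop origin',ru-50,rv-35)
E
```

```text
13.6 [484.2  -8.6 126.7] [0.1 0.5 1.6]
494 203
crop origin 444 168
```

View pics/w6.png

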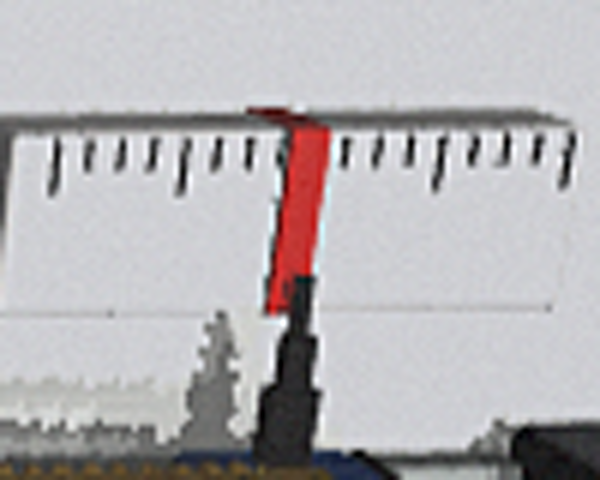

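The tip (494.5,214.7) now stands inside the red band, and the finger is away. I check it numerically in the wrist and top views, including the bystanders.

```bash
python3 - <<'E'
from h import *
z=np.load('fix.npz');C,R=z['C'],z['R']
F=lambda w:((w[:2]-C)@R).round(2)
m=dict(np.load('pics/w6.npz'))
red=(lambda u,v:F(onplane(m,u,v,26)))
print('wrist tip z28,30',F(onplane(m,494.5,215,28)),F(onplane(m,494.5,215,30)),'red edges',red(444+268/6,168+280/6),red(444+314/6,168+280/6))
mt=camera_model('top');p,d=camera('top');save('t2',p[215:255,265:325],10)
r=redmask(p);r[:215]=0;r[255:]=0;r[:,:265]=0;r[:,325:]=0;v,u=np.nonzero(r);print('top red',u.mean(),v.mean(),F(onplane(mt,u.mean(),v.mean(),26)))
q=np.load('pics/top0.npz')['d']
def comps(d):
    h=cloud(mt,d)[...,2];w=((h>7)&(h<95));w[:150]=0;w[290:]=0;w[:,:235]=0;w[:,:][:,400:]=0
    n,l,st,c=cv2.connectedComponentsWithStats(w.astype(np.uint8));return [c[i].round(1).tolist() for i in range(1,n) if st[i,4]>60]
print(comps(q));print(comps(d))
E
```

```text
wrist tip z28,30 [-26.5   33.85] [-27.18  32.66] red edges [-26.24  29.41] [-26.14  36.75]
top red 281.04545454545456 234.5909090909091 [-33.77  31.52]
[[293.1, 163.8], [332.9, 189.2], [298.8, 227.3], [373.4, 230.5], [359.3, 261.9]]
[[292.9, 163.9], [332.7, 189.1], [290.0, 221.1]]
```

View pics/t2.png

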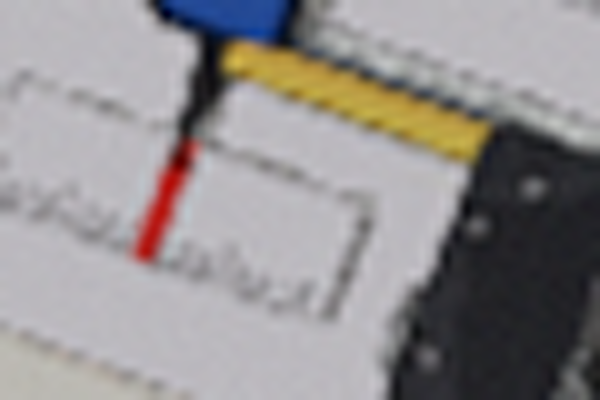

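Both views put the pointer on the mark to within about 1 mm, and the gripper is clear of everything. Handing in.

```bash
python3 -c "
from cell import *
print(get_obs()['time'],get_obs()['force'].round(1));print(job_done())"
```

```text
13.7 [ 1.5  0.1 -0.9]
the job is handed in; nothing more can be done
None
```

I rolled the wheel with the shut fingertips in five strokes, lifting and setting down between them. That moved the blue jaw about 31 mm, and the pointer now stands on the red mark. I then lifted the finger and moved it about 80 mm up and 80 mm to the side. The job was handed in at 13.7 s of the 42 s allowed.

**Pointer on the mark:** in the wrist view the pointer tip is at y = 32.7–33.9 mm in my fixture frame, depending on the pointer height I assume. The middle of the mark there is at 33.1 mm. In the top view, by eye, the tip lines up with the red band to within about 1 mm. Both are inside the 3 mm tolerance.

**Bystanders:** the beaker and marker pen are where they were, to within 0.2 pixel in the top view. The arm hid the vials in that last view, so I did not re-measure them. The path stayed clear of them, and no unexpected force showed.

**Disagreements:**
- The shut fingers end about 20 mm short of the reported tool point. My first set-down and stroke therefore passed above the wheel without touching. Both cameras showed the gap, and I then came down slowly to first contact at about 10 N.
- The top and wrist views disagreed by about 3 mm on where the wheel is. I used the average.

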